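# Swing the handover tray home with the padlock in it

### The arm

A 6-joint arm with a two-finger parallel gripper is mounted at the origin on a cart in front of the work surface, level with it; the furniture and walls round the work are solid. World frame = base frame: x ahead of the robot, y to its left, z up, the work surface at z = 0. Lengths are in mm, angles in rad, forces in N, time in s.
With the tool pointing down it reaches from about 275 to 875 mm from the base axis. Payload 12.5 kg.
Tool frame: the origin (TCP) lies midway between the tips of the shut fingers; the grasp point (between the pads) lies 19 mm behind it; z points along the fingers, y is the line along which they close (so a half turn about z gives the same grasp; the last joint's range is limited). The gripper opens to 85 mm and grips with 20 to 120 N. Pads are 22 mm wide; open, the fingers measure 114 mm over their backs; the gripper's body (76 mm by 85 mm) begins 54 mm behind the grasp point. The pads swing forward as they close: fully open they stand 13 mm farther back than shut.
Start: joints at [-1.359, 0.351, 1.652, -0, 1.139, -0.085], TCP at [160.873, -525.932, 200.49] pointing down, gripper open.
Joint ranges: [-2.75, 2.75], [-0.79, 2.1], [0.01, 2.65], [-1.57, 4.71], [0.07, 3.14], [-2.87, 2.87]. Speed limits (rad/s): [2.22, 2.22, 2.79, 3.14, 3.14, 3.14].

### API

Orientations are given as a unit quaternion [w, x, y, z].
In Python, from station import manip gives the robot as it stands. The module is installed in compiled form; this text tells all that it offers.
- The arm moves only by the tool step_arm, never from a script. Its argument "steps" is a list of rows, each a list of 3 entries, a list of its own where there are three numbers: the shift along the tool's x, y, z in mm, then the turn about the tool's z in degrees, then the gripper command: -1 is fully open, 1 is shut, values between are in proportion. A call has 1 to 5 rows; each row shifts and turns the commanded pose from where the row before left it, along the tool's axes as they then stand; what a row does not reach is not made up. A row lasts 1/8 s, in which the tool goes at most 62.5 mm and 10.7 degrees, less where a joint would pass 70% of its speed; a pose out of reach is approached as far as the arm can. A call with a gripper value outside its range is refused whole. The fingers move at their own pace and stop on an object; "force" is the grip in N (left out, the last holds). Time passes only in rows, so rows that do not move let the fingers close. It gives the time, the measured TCP pose, the force, the opening and the grip force at its end, in the units of the state.
- manip.observe(): the state, without advancing time (a new reading comes with each control period).
- manip.camera(name): name is "side" or "top"; returns the picture (480x640x3 uint8, blue, green, red); there is no depth.
- manip.calibration(name): a dict with "fx", "fy", "cx", "cy" (pixels), "eye" and "attitude" of the camera in the world. Camera axes: x right, y down, z forward; pixel columns grow to the right and rows downward; lengths in mm; the calibration is good to about 2 mm. A picture is of the moment at which its call begins. calibration takes no time and is no camera call.
- manip.finish_job(): hands the job in; it is judged then, once.
Trained networks look in the newest picture that a camera, given by its name, has taken for a name from the list of things; names that differ only in an ending like _2 or _b are one class to them, and where a whole thing is asked for, a point or a joint stands for the part that bears it (a point fixed in the world has none). Each returns a list of dicts, best first, with "p" (0 to 1); they miss things now and then, are a little off and sometimes report something else, mostly with a low value. They report only what shows in the picture. A call takes as long as a camera call. They do not tell look-alikes from the thing itself.
- manip.search_frame(target, camera): "location" ([x, y, z] in mm, in the coordinates of the camera as it stood for that picture, good to about 4 mm: the middle of the surface that is visible of it).
- manip.place_of(target, camera): "location" ([x, y, z] in mm, in the coordinates of the camera as it stood for that picture, good to about 4 mm: a listed point, or the origin of a listed thing).
The state is a dict: "time_s": time; "qpos": joint angles; "qvel": joint speeds; "joint_torque": joint torques, N m; "position": TCP position; "orientation": TCP orientation; "force": force on the tool from outside, world axes, zero at the start; "ft_torque": the same for the moment, N m; "gripper_width": opening from 0.0 (shut) to 1.0 (fully open); "grip_force": force on a finger pad.
Only numpy, scipy, OpenCV 4.12 (cv2) and the standard library are available. Lean on these libraries where they do the work, as an engineer would, in place of code of your own. Each camera call takes 0.05 s, during which the arm holds its last target. There are 200 camera calls.

### The job

Lay the tenant's padlock flat inside the swivelling handover tray and let go of it. Then push the free end of the tray round on its pin, away from you, until it has clicked past the roller and stays caught against the sprung buffer, with the padlock still lying in it. Push by feel, never harder than 20 newtons, and leave the stapler, the mug and the stamp where they stand.

Things in the scene. Friction and masses are not known exactly. Their poses are not given: they have to be found in the camera images.
- padlock: padlock lying on its flat face, 72 x 45 x 21 mm, about 0.2 kg. Origin: middle of its underside; z up; x along its 72 mm length from body to shackle. The solid body, 45 mm wide and 20 mm high, spans x -36 to +5 mm, the thinner shackle (z 6 to 14 mm) x +5 to +36 mm. Grip the body across its 45 mm width (along y), near x = -15 mm
- pivot: steel pin, 9 mm thick with a 22 mm cap (top at z 16 mm), fixed upright in the desk. Origin: on the pin's axis at desk level; its x axis points along the tray's nominal home heading
- tray: loose shallow grey tray, sliding flat on the desk and turning about the pin through a 10 mm hole in its corner lug. Origin: hole centre at desk level; z up; x to its free end. Box spans x 18 to 198, y -20 to +120 mm; walls 4 mm thick, rim at z 22 mm. Starts 0.5 to 0.85 rad anticlockwise (seen from above) of home; turn it clockwise. About 0.18 kg; friction unknown, 0.5 to 3 N at the free end
- tray_floor (a point): middle of the tray's inner floor, at x 108, y 50, z 4 mm of the tray; the floor is 172 mm (x) by 132 mm (y) inside the walls
- push_point (a point): on the outer face of the tray's +y long wall near its free corner, at x 170, y 120, z 12 mm of the tray: push here, towards the tray's -y. The wall's face runs along the tray's x and is 22 mm high from the desk
- striker (a point): middle of the upright steel striker post, 10 mm thick, top at z 32 mm, that stands past the tray's free end at x 213, y 0 mm of the tray
- catch: spring catch on a fixed rail; black carriage, top at z 43 mm. Origin: nominal place of the caught striker's axis, desk level, 213 mm from the pin; x away from the pin, y against the striker's travel (it comes from +y). The carriage is clamped up to 18 mm before or past this place along the striker's arc, not reported: feel for it. Passing its sprung 12 mm roller takes 7 to 12 N at the push point
- buffer (a joint): how far the catch's rubber buffer is pressed in, m: 0 untouched, about 0.001 with the tray caught, 0.008 at its hard end. Past the roller the push falls off, then the buffer resists the striker with 2 N plus 2.5 N per mm; a push of 14 to 17 N at the push point means the roller is passed. Let go, the tray springs back a little and stays caught between roller and buffer
- stapler: black desk stapler, 151 x 46 x 60 mm, a bystander at the left; origin: middle of its underside
- mug: mug, 80 mm wide and 102 mm high with a handle, a bystander behind at the right; origin: middle of its underside
- stamp: wooden rubber stamp with a round grip, 26 x 54 x 67 mm, a bystander near the robot; origin: middle of its underside
There are look-alikes about, which are no part of the job. Several things look just like the padlock: the one meant starts farthest from the robot's base.

How it is judged:
By the outcome, as a careful person would: the job done as asked, in the order asked, and still so for the second after the job is handed in, with the robot touching nothing.
It also fails if it takes over 61 s, if anything falls off the work surface, if the arm or the gripper's body presses on something with over 40 N, if the wrist force passes 120 N, or if a joint passes its speed limit or range.

## Working session

There is one attempt and no reset: what is moved stays moved. The work goes in short steps, Python scripts to look and compute and a tool call to move; the robot and the scene stay as the last step left them, time stands still between calls to the robot, and variables do not carry over. Pictures are saved under pics/ and viewed, at most 10 in all, crops included, and the job is handed in when it is done.

Besides the shell and the picture viewer there is one more tool, called after "Emit:" as a command line: name --argument value ..., lists and objects as JSON in quotes. step_arm: Moves the arm, as the interface text tells. Its arguments: {"type":"object","properties":{"steps":{"type":"array","items":{"type":"array"}},"force":{"type":"number"}},"required":["steps"]}

```bash
mkdir -p pics; cat > h.py <<'E'
from station import manip
import numpy as np, cv2
from scipy.spatial.transform import Rotation as R
def q2R(q): return R.from_quat([q[1],q[2],q[3],q[0]]).as_matrix()
def att(c):
    a=np.array(c["attitude"],float)
    return a if a.shape==(3,3) else q2R(a)
def world(loc,cam):
    c=manip.calibration(cam); return att(c)@np.array(loc)+np.array(c["eye"])
def pix(p,cam):
    c=manip.calibration(cam); v=att(c).T@(np.array(p)-np.array(c["eye"]))
    return np.array([c["fx"]*v[0]/v[2]+c["cx"],c["fy"]*v[1]/v[2]+c["cy"]])
def ray(u,v,z,cam):
    c=manip.calibration(cam); d=att(c)@np.array([(u-c["cx"])/c["fx"],(v-c["cy"])/c["fy"],1]); e=np.array(c["eye"])
    return e+d*(z-e[2])/d[2]
E
python3 - <<'E'
from h import *
for n in ["top","side"]:
    print(n,manip.calibration(n)); cv2.imwrite(f"pics/{n}1.png",manip.camera(n))
for t in ["padlock","pivot","tray_floor","push_point","striker","catch","stapler","mug","stamp"]:
    for r in manip.place_of(t,"top")[:4]:
        w=world(r["location"],"top"); print(t,round(r["p"],2),w.round(0),pix(w,"top").round(0))
print(manip.observe())
E
```

```text
top {'fx': 493.03275321218354, 'fy': 493.03275321218354, 'cx': 326.80881683458676, 'cy': 227.28834189265345, 'eye': array([ 521.63355949,   76.17915153, 1113.8106686 ]), 'attitude': array([-0.0189514 ,  0.71271981, -0.70095195,  0.018376  ])}
side {'fx': 530.7116440463043, 'fy': 530.7116440463043, 'cx': 316.5080433473826, 'cy': 233.09095637744517, 'eye': array([ 334.58572053, 1036.67757596,  715.11972192]), 'attitude': array([ 0.05302719, -0.10654696,  0.87703278, -0.46545608])}
padlock 0.9 [ 523. -224.   -1.] [460. 255.]
padlock 0.74 [409. 152.  -2.] [293. 303.]
pivot 0.47 [690.   9.   1.] [358. 180.]
pivot 0.16 [ 366. -146.    2.] [425. 325.]
tray_floor 0.96 [587.  65.   6.] [332. 224.]
push_point 0.66 [495.  72.  15.] [329. 266.]
striker 0.9 [560. 181.  19.] [280. 235.]
catch 0.68 [719. 218.  -0.] [266. 165.]
stapler 0.95 [483. 450.  -1.] [161. 268.]
mug 0.59 [ 768. -252.   -1.] [473. 148.]
stamp 0.78 [ 367. -147.    0.] [425. 324.]
{'time_s': 0.55, 'qpos': array([-1.35858100e+00,  3.50699082e-01,  1.65182926e+00, -3.29139269e-05,
        1.13907431e+00, -8.46177658e-02]), 'qvel': array([-2.79603143e-04, -1.98479554e-03,  8.13259885e-04, -7.32208301e-05,
       -2.96641730e-03, -1.80221633e-03]), 'joint_torque': array([ 4.02138066e-04, -5.05794275e+01, -2.91532981e+01, -1.55345642e-04,
        7.35590856e-04,  1.51749504e-05]), 'position': array([ 160.87316307, -525.92303469,  200.47892419]), 'orientation': array([-4.03389678e-06,  9.89005448e-01,  1.47879083e-01, -1.52351240e-05]), 'force': array([0.82953157, 0.09854639, 0.11055973]), 'ft_torque': array([-0.01016294, -0.03596954,  0.02678097]), 'grip_force': 0.0, 'gripper_width': 1.000357649008001}
```

View pics/top1.png

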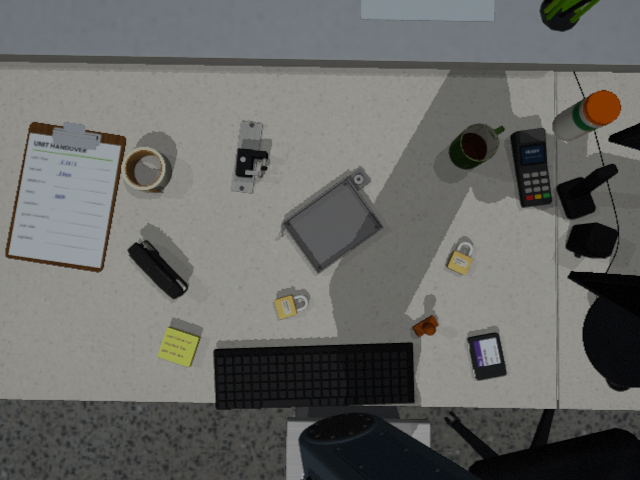

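View pics/side1.png

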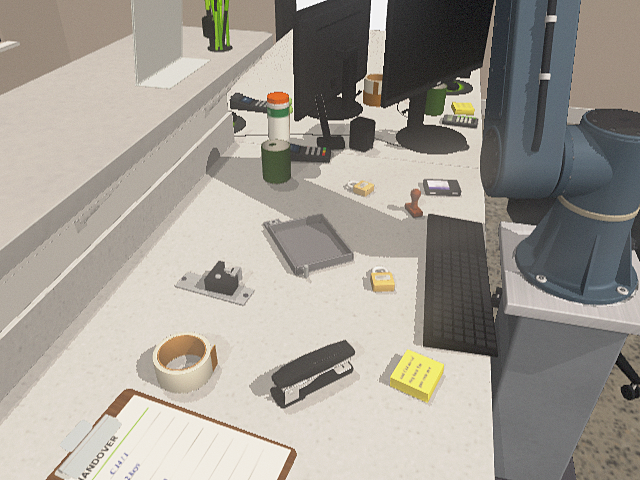

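The top view shows padlocks at about (460,262) and (290,306). The one at (460,262) is farther from the base, so it is the target. The tray is at (332,224), pinned at (358,180), with the striker at (281,233) and the catch at (250,162). Next I'll refine the padlock's heading and the tray pose from the pixels.

```bash
cat >> h.py <<'E'
def mv(target,yaw=None):
    """tool-axis shift (mm) to world target, and turn (deg, tool z) bringing tool x to world yaw (mod 180)"""
    s=manip.observe(); M=q2R(s["orientation"]); d=M.T@(np.array(target)-s["position"])
    y0=np.degrees(np.arctan2(M[1,0],M[0,0])); t=None
    if yaw is not None: t=-((yaw-y0+90)%180-90)
    print("pos",s["position"].round(1),"yaw",y0.round(1),"t",round(s["time_s"],2),"F",s["force"].round(1),"w",round(s["gripper_width"],3),"g",round(s["grip_force"],1))
    print(" shift",d.round(1),"dist",np.linalg.norm(d).round(0),"turn",t, "J6",s["qpos"][5].round(2)); return M
E
python3 - <<'E'
from h import *
im=cv2.imread("pics/top1.png"); hsv=cv2.cvtColor(im,cv2.COLOR_BGR2HSV)
m=cv2.inRange(hsv,(12,80,80),(32,255,255)); m[:, :430]=0;m[:,490:]=0;m[:225]=0;m[290:]=0
pts=cv2.findNonZero(m); r=cv2.minAreaRect(pts); box=cv2.boxPoints(r); print(r)
b=np.array([ray(u,v,20,"top") for u,v in box]); print(b.round(0), "centre",b.mean(0).round(1))
e1,e2=b[1]-b[0],b[2]-b[1]; print([(np.linalg.norm(e).round(1),np.degrees(np.arctan2(e[1],e[0])).round(1)) for e in (e1,e2)])
for t in ["padlock","pivot","striker","catch","tray_floor"]:
    for r in manip.place_of(t,"side")[:3]:
        w=world(r["location"],"side"); print(t,round(r["p"],2),w.round(0))
print("pin px",ray(358.5,180,16,"top").round(0),"striker px",ray(280,235,19,"top").round(0))
cv2.imwrite("pics/crop.png",cv2.resize(im[130:320,210:490],None,fx=2.8,fy=2.8,interpolation=cv2.INTER_CUBIC))
mv([523,-224,150])
E
```

```text
((459.4742431640625, 262.4329833984375), (20.30692481994629, 18.885438919067383), 23.96249008178711)
[[ 496. -188.   20.]
 [ 534. -205.   20.]
 [ 517. -246.   20.]
 [ 479. -229.   20.]] centre [ 506.5 -217.3   20. ]
[(np.float64(42.0), np.float64(-23.7)), (np.float64(44.7), np.float64(-113.1))]
padlock 0.84 [405. 151.  -3.]
padlock 0.69 [ 519. -227.    1.]
pivot 0.38 [689.  10.  -1.]
striker 0.46 [684.   7.   0.]
catch 0.81 [713. 222.   2.]
tray_floor 0.67 [588.  66.   3.]
pin px [687.   8.  16.] striker px [561. 181.  19.]
pos [ 160.9 -525.9  200.5] yaw 17.0 t 0.8 F [-0.4  1.2  0.1] w 1.002 g 0.0
 shift [ 434.6 -182.8   50.5] dist 474.0 turn None J6 -0.08
```

View pics/crop.png

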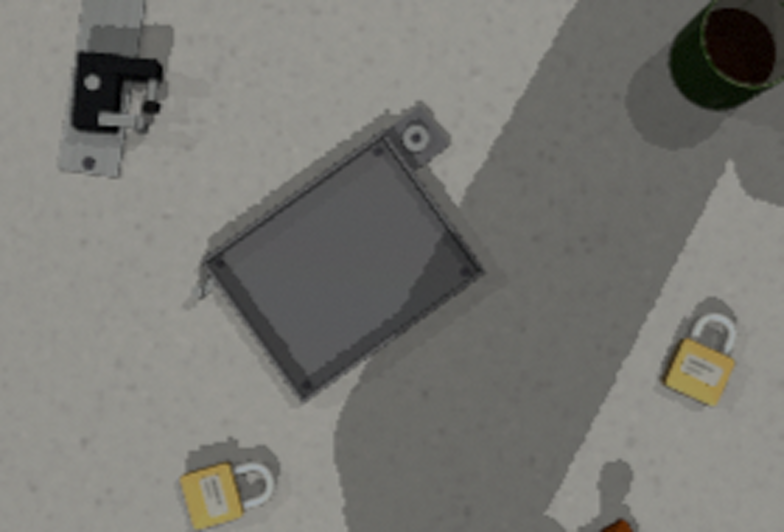

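The crop confirms the target padlock's shackle points to +x/-y (heading about -24°). It also shows the catch opening facing the striker. Moving now.

Emit:
step_arm --steps '[[[35, -50, 0], 0, -1], [[35, -50, 0], 0, -1], [[55, -25, 0], 0, -1], [[55, -25, 0], 0, -1], [[55, -25, 0], 0, -1]]' --force 40

```text
time_s: 1.42
position: [335.7, -288.5, 200.9]
orientation: [0.0, 0.989, 0.148, 0.0]
force: [0.6, -0.3, 0.2]
gripper_width: 1.0
grip_force: 0.0
```

Emit:
step_arm --steps '[[[60, -7, 0], 0, -1], [[60, -7, 0], 0, -1], [[60, -7, 0], 0, -1], [[0, 0, 50], 10.2, -1], [[0, 0, 40], 10.2, -1]]'

```text
time_s: 2.05
position: [500.7, -216.4, 108.9]
orientation: [-0.0, 0.999, -0.032, -0.0]
force: [0.6, 0.4, -0.9]
gripper_width: 1.0
grip_force: 0.0
```

Emit:
step_arm --steps '[[[0, 0, 10], 10.2, -1], [[0, 0, 0], 10.2, -1]]'

```text
time_s: 2.3
position: [499.9, -216.8, 99.3]
orientation: [-0.0, 0.978, -0.209, -0.001]
force: [-0.2, 0.3, 0.0]
gripper_width: 1.001
grip_force: 0.0
```

```bash
python3 - <<'E'
from h import *
mv([506.5,-217.3,1],-23.7)
E
```

```text
pos [ 499.9 -216.8   99.3] yaw -24.1 t 2.3 F [-0.2  0.3  0. ] w 1.001 g 0.0
 shift [ 6.4 -2.2 98.3] dist 99.0 turn -0.4249232774236873 J6 1.5
```

Emit:
step_arm --steps '[[[6.5, -2, 45], 0, -1], [[0, 0, 40], 0, -1], [[0, 0, 13], 0, -1], [[0, 0, 0], 0, 0.3], [[0, 0, 0], 0, 0.3]]'

```text
time_s: 2.92
position: [508.0, -218.4, 3.9]
orientation: [0.0, 0.979, -0.206, 0.001]
force: [0.0, -0.5, -0.2]
gripper_width: 0.603
grip_force: 0.0
```

Emit:
step_arm --steps '[[[0, 0, 0], 0, 0.5], [[0, 0, 0], 0, 0.5], [[0, 0, 0], 0, 0.5]]' --force 40

```text
time_s: 3.3
position: [507.2, -218.0, 2.8]
orientation: [0.0, 0.979, -0.206, 0.0]
force: [-0.1, -0.3, -0.1]
gripper_width: 0.247
grip_force: 0.0
```

```bash
python3 - <<'E'
from h import *
a=manip.camera("top")[190:330,380:560]; b=manip.camera("side")[150:240,320:440]
cv2.imwrite("pics/g.png",np.hstack([cv2.resize(a,(514,400)),cv2.resize(b,(280,400))]))
for r in manip.place_of("padlock","side")[:3]: print(r["p"],world(r["location"],"side").round(0))
mv([506.5,-217.3,1],-23.7)
E
```

```text
0.62 [404. 150.  -4.]
pos [ 507.2 -217.9    2.6] yaw -23.8 t 3.45 F [-0.4  0.3  0. ] w 0.248 g 0.0
 shift [-0.9 -0.3  1.6] dist 2.0 turn -0.09334291925284788 J6 1.5
```

View pics/g.png

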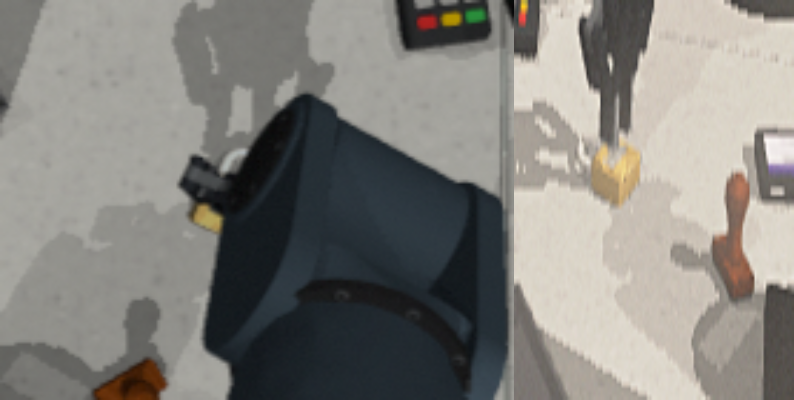

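The picture shows the fingers at the padlock, but they closed to 21 mm with nothing between them. I'll open, lift and look again.

Emit:
step_arm --steps '[[[0, 0, 0], 0, -1], [[0, 0, 0], 0, -1], [[0, 0, -40], 0, -1], [[0, 0, -50], 0, -1]]'

```text
time_s: 3.95
position: [506.5, -217.6, 92.8]
orientation: [-0.0, 0.979, -0.206, -0.001]
force: [0.5, 0.1, 0.4]
gripper_width: 0.996
grip_force: 0.0
```

```bash
python3 - <<'E'
from h import *
a=manip.camera("top")[190:330,380:560]; s=manip.camera("side"); b=s[150:240,320:440]
cv2.imwrite("pics/g2.png",np.hstack([cv2.resize(a,(400,400)),cv2.resize(b,(400,400))]))
for r in manip.place_of("padlock","side")[:3]: print(r["p"],world(r["location"],"side").round(0))
# compare body centroid in side picture with the first one
for im in (cv2.imread("pics/side1.png"),s):
    m=cv2.inRange(cv2.cvtColor(im,cv2.COLOR_BGR2HSV),(12,80,80),(32,255,255)); z=np.zeros_like(m); z[170:205,335:390]=m[170:205,335:390]
    p=cv2.findNonZero(z).reshape(-1,2); print(len(p),p.mean(0),p.min(0),p.max(0))
c=[506.5,-217.3]
for z in (0,10,20): print(pix([*c,z],"side"))
mv([506.5,-217.3,1],-23.7)
E
```

```text
0.63 [401. 150.  -2.]
0.63 [ 361. -147.    1.]
189 [363.38095238 188.47619048] [353 181] [373 195]
177 [363.62711864 188.45762712] [354 181] [373 195]
[362.37811814 191.23808021]
[362.57983303 188.02056597]
[362.78312786 184.77785047]
pos [ 508.4 -218.6   94.7] yaw -23.8 t 4.1 F [-0.1  0.1 -0.9] w 1.0 g 0.0
 shift [-2.7 -0.4 93.7] dist 94.0 turn -0.08899445406804318 J6 1.5
```

View pics/g2.png

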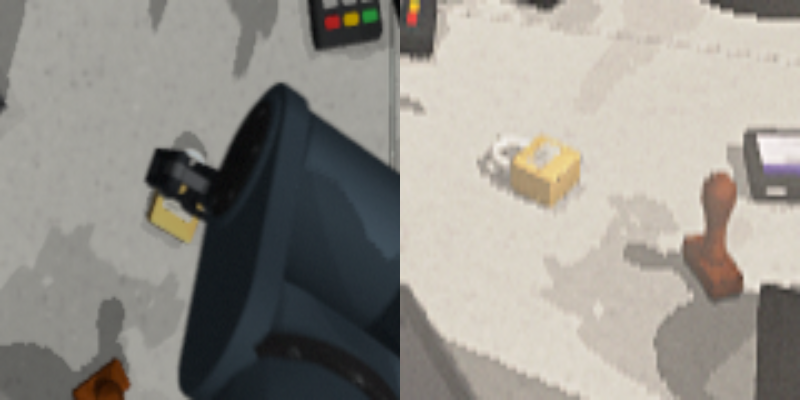

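```bash
python3 - <<'E'
from h import *
s=manip.camera("side"); p=manip.observe()["position"]
M=q2R(manip.observe()["orientation"]); print(M[:,2])
im=cv2.resize(s[60:210,280:430],None,fx=4,fy=4,interpolation=cv2.INTER_CUBIC)
for off,c in ((0,(0,0,255)),(13,(0,255,0)),(30,(255,0,0))):
  for k in (-42,0,42):
    q=pix(p-off*M[:,2]+k*M[:,1],"side"); x=((q-[280,60])*4).astype(int); cv2.circle(im,tuple(int(i) for i in x),4,c,1)
cv2.imwrite("pics/g3.png",im)
for y,z in((-195,20),(-195,35),(-195,10)): print(pix([517,y,z],"side"))
E
```

```text
[ 1.25818371e-03 -6.67862237e-04 -9.99998985e-01]
[357.50824812 188.2377581 ]
[357.78815573 183.29087389]
[357.3234833  191.50315767]
```

View pics/g3.png

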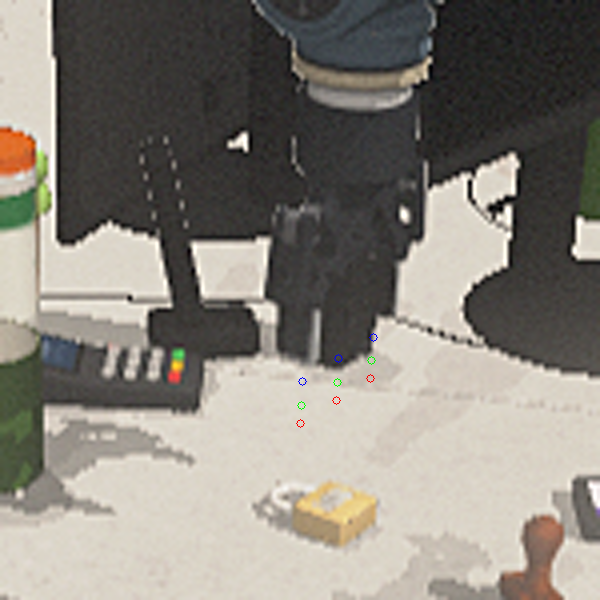

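Measured against the picture, the fingertips sit about 27 mm higher than the reported TCP implies, so the first close passed over the lock. I'll descend further, by feel.

Emit:
step_arm --steps '[[[-2, 0, 50], 0, -0.5], [[0, 0, 40], 0, -0.5], [[0, 0, 8], 0, -0.5], [[0, 0, 4], 0, -0.5], [[0, 0, 0], 0, -0.5]]'

```text
time_s: 4.78
position: [505.8, -217.4, -8.7]
orientation: [0.0, 0.979, -0.206, 0.001]
force: [0.3, 1.1, 0.1]
gripper_width: 0.749
grip_force: 0.0
```

Emit:
step_arm --steps '[[[0, 0, 4], 0, -0.5], [[0, 0, 2], 0, -0.5], [[0, 0, 0], 0, -0.5]]'

```text
time_s: 5.15
position: [505.3, -217.1, -15.4]
orientation: [0.0, 0.979, -0.206, 0.0]
force: [0.1, 0.7, -0.6]
gripper_width: 0.75
grip_force: 0.0
```

Emit:
step_arm --steps '[[[0, 0, 3], 0, -0.2], [[0, 0, 2], 0, -0.2], [[0, 0, 0], 0, -0.2]]'

```text
time_s: 5.52
position: [505.2, -217.0, -20.7]
orientation: [-0.0, 0.979, -0.206, -0.0]
force: [0.2, -0.2, -0.1]
gripper_width: 0.596
grip_force: 0.0
```

Emit:
step_arm --steps '[[[0, 0, 0], 0, 0.4], [[0, 0, 0], 0, 0.4], [[0, 0, 0], 0, 0.4]]' --force 40

```text
time_s: 5.9
position: [505.4, -217.2, -20.3]
orientation: [0.0, 0.979, -0.206, 0.0]
force: [-1.4, 1.3, 4.9]
gripper_width: 0.513
grip_force: 41.4
```

Gripped at 43.6 mm. Now lift and carry it to the tray.

Emit:
step_arm --steps '[[[0, 0, -50], 0, 0.4], [[0, 0, -50], 0, 0.4], [[-9, -49, 0], 0, 0.4], [[-9, -49, 0], 0, 0.4], [[-9, -49, 0], 0, 0.4]]' --force 50

```text
time_s: 6.52
position: [540.0, -70.3, 79.4]
orientation: [-0.0, 0.978, -0.206, -0.0]
force: [0.9, -1.1, -1.9]
gripper_width: 0.507
grip_force: 52.9
```

Emit:
step_arm --steps '[[[-9, -49, 0], 0, 0.4], [[-9, -49, 0], 0, 0.4], [[-9, -46, 0], 0, 0.4], [[0, 0, 0], 0, 0.4]]'

```text
time_s: 7.02
position: [573.4, 73.6, 79.0]
orientation: [-0.0, 0.979, -0.205, -0.0]
force: [-0.3, -0.9, -2.4]
gripper_width: 0.508
grip_force: 52.9
```

```bash
python3 - <<'E'
from h import *
mv([574,71,-16],-23.7)
s=manip.camera("side"); cv2.imwrite("pics/c.png",cv2.resize(s[100:320,220:420],(545,600),interpolation=cv2.INTER_CUBIC))
for r in manip.place_of("padlock","side")[:3]: print(r["p"],world(r["location"],"side").round(0))
E
```

```text
pos [573.4  73.6  79. ] yaw -23.6 t 7.03 F [-0.3 -0.9 -2.4] w 0.508 g 52.9
 shift [ 1.7  2.2 95. ] dist 95.0 turn 0.09944048544261364 J6 2.03
0.95 [404. 151.  -2.]
0.84 [590.  67.  97.]
0.53 [585.  66.   4.]
```

View pics/c.png

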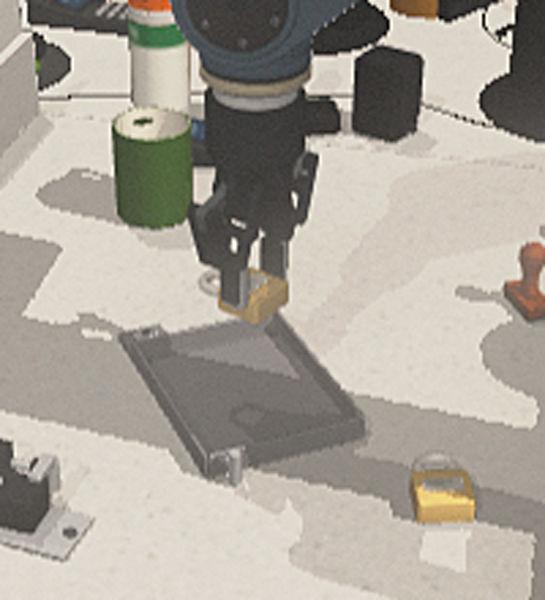

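The padlock is held upright over the middle of the tray. Lowering it now.

Emit:
step_arm --steps '[[[2, 2, 45], 0, 0.4], [[0, 0, 35], 0, 0.4], [[0, 0, 9], 0, 0.4], [[0, 0, 3], 0, 0.4], [[0, 0, 0], 0, 0.4]]'

```text
time_s: 7.75
position: [575.1, 68.1, -11.4]
orientation: [-0.0, 0.978, -0.206, 0.001]
force: [0.4, -0.6, -0.6]
gripper_width: 0.507
grip_force: 52.8
```

Emit:
step_arm --steps '[[[0, 0, 2], 0, 0.4], [[0, 0, 0], 0, 0.4]]'

```text
time_s: 8.0
position: [574.6, 68.3, -14.0]
orientation: [-0.0, 0.979, -0.206, 0.0]
force: [-0.2, 0.6, -1.5]
gripper_width: 0.505
grip_force: 52.8
```

Emit:
step_arm --steps '[[[0, 0, 1.5], 0, 0.4], [[0, 0, 0], 0, 0.4]]'

```text
time_s: 8.25
position: [574.3, 68.3, -16.1]
orientation: [0.0, 0.979, -0.206, -0.0]
force: [-0.6, -0.0, -1.5]
gripper_width: 0.507
grip_force: 52.8
```

Emit:
step_arm --steps '[[[0, 0, 0], 0, -0.35], [[0, 0, 0], 0, -0.35], [[0, 0, -40], 0, -0.35], [[0, 0, -55], 0, -0.35], [[0, 0, 0], 0, -0.35]]'

```text
time_s: 8.88
position: [576.9, 68.4, 83.0]
orientation: [-0.001, 0.979, -0.206, 0.004]
force: [-0.1, 0.9, -0.8]
gripper_width: 0.678
grip_force: 0.0
```

```bash
python3 - <<'E'
from h import *
s=manip.camera("side")
for t in ["padlock","push_point","striker","tray_floor"]:
  for r in manip.place_of(t,"side")[:3]: print(t,r["p"],world(r["location"],"side").round(0))
# push stance: TCP beyond outer face of +y wall
P=np.array([689,9.]);
for h in (127,115,105,95,82):
    a=np.radians(h); ex=np.array([np.cos(a),np.sin(a)]); ey=np.array([-np.sin(a),np.cos(a)])
    print(h,(P+170*ex+120*ey).round(0),(-ey).round(2))
mv([574,71,100],37)
E
```

```text
padlock 0.79 [587.  62.   4.]
push_point 0.93 [491.  76.  12.]
push_point 0.66 [478. 450.   1.]
push_point 0.35 [ 362. -147.    0.]
striker 0.67 [561. 178.  20.]
tray_floor 0.98 [586.  67.   3.]
127 [491.  73.] [0.8 0.6]
115 [508. 112.] [0.91 0.42]
105 [529. 142.] [0.97 0.26]
95 [555. 168.] [1.   0.09]
82 [594. 194.] [ 0.99 -0.14]
pos [573.6  68.2  77.7] yaw -23.8 t 9.12 F [-1.1  0.9 -0.3] w 0.675 g 0.0
 shift [ -0.8  -2.7 -22.3] dist 22.0 turn -60.794350089050056 J6 2.02
```

The padlock lies in the tray at (587,62,4). Next I'll move round to the push side with the fingers shut and tool x along the push direction.

Emit:
step_arm --steps '[[[-47, 28, 0], 0, -0.3], [[-47, 28, 0], 0, 1], [[0, 0, 0], -10.2, 1], [[0, 0, 0], -10.2, 1], [[0, 0, 0], -10.2, 1]]' --force 40

```text
time_s: 9.75
position: [465.2, 54.9, 78.2]
orientation: [-0.0, 0.998, 0.062, -0.001]
force: [-0.5, -0.5, -0.2]
gripper_width: -0.001
grip_force: 0.0
```

Emit:
step_arm --steps '[[[0, 0, 10], -10.2, 1], [[0, 0, 10], -10.2, 1], [[0, 0, 0], -10.2, 1], [[0, 0, 0], 0, 1]]'

```text
time_s: 10.25
position: [465.2, 55.0, 58.2]
orientation: [-0.0, 0.947, 0.32, -0.001]
force: [-0.5, -0.1, 0.1]
gripper_width: -0.003
grip_force: 0.0
```

```bash
python3 - <<'E'
from h import *
mv([469,58,-12],37)
E
```

```text
pos [465.2  55.   58.2] yaw 37.3 t 10.25 F [-0.5 -0.1  0.1] w -0.003 g 0.0
 shift [ 4.9 -0.1 70.2] dist 70.0 turn 0.3342325346353334 J6 0.94
```

Emit:
step_arm --steps '[[[0, 0, 35], 0, 1], [[0, 0, 20], 0, 1], [[0, 0, 6], 0, 1], [[0, 0, 0], 0, 1]]'

```text
time_s: 10.75
position: [465.7, 55.0, -2.0]
orientation: [-0.0, 0.947, 0.32, -0.0]
force: [-0.7, -0.6, -0.2]
gripper_width: -0.004
grip_force: 0.0
```

Emit:
step_arm --steps '[[[0, 0, 3], 0, 1], [[0, 0, 3], 0, 1], [[0, 0, 0], 0, 1]]'

```text
time_s: 11.12
position: [465.7, 55.0, -8.0]
orientation: [0.0, 0.947, 0.321, 0.0]
force: [0.5, 0.5, -0.0]
gripper_width: -0.003
grip_force: 0.0
```

```bash
python3 - <<'E'
from h import *
s=manip.camera("side"); x=np.array([280,230]); im=cv2.resize(s[200:330,270:430],(738,600),interpolation=cv2.INTER_CUBIC)
p=manip.observe()["position"]
for z in (0,10,20,30):
    q=(pix([p[0],p[1],z],"side")-[270,200])*4.615; cv2.circle(im,(int(q[0]),int(q[1])),3,(0,0,255),1)
cv2.imwrite("pics/p.png",im); mv([469,58,-12],37)
E
```

```text
pos [465.8  55.   -7.9] yaw 37.4 t 11.18 F [-0.1 -0.4 -0.1] w -0.002 g 0.0
 shift [ 4.4 -0.5  4.1] dist 6.0 turn 0.3933631339963881 J6 0.94
```

View pics/p.png

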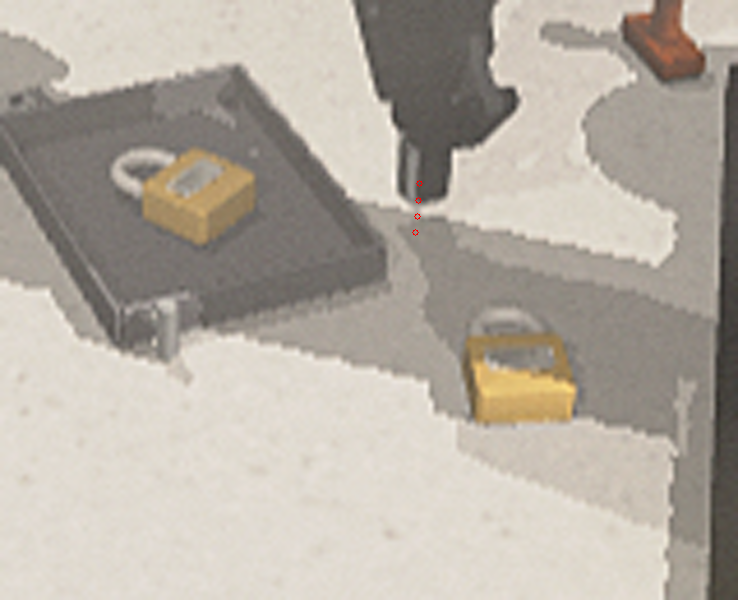

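The padlock lies flat in the tray and the shut fingers stand just outside the near wall, tips at about z 18. I'll lower them 9 mm and advance.

Emit:
step_arm --steps '[[[0, 0, 5], 0, 1], [[0, 0, 4], 0, 1], [[8, 0, 0], 0, 1], [[4, 0, 0], 0, 1], [[4, 0, 0], 0, 1]]'

```text
time_s: 11.8
position: [478.8, 65.0, -17.0]
orientation: [0.0, 0.947, 0.321, 0.0]
force: [-0.2, -0.2, -0.1]
gripper_width: -0.002
grip_force: 0.0
```

Emit:
step_arm --steps '[[[3, 0, 0], 0, 1], [[3, 0, 0], 0, 1], [[3, 0, 0], 0, 1], [[0, 0, 0], 0, 1]]'

```text
time_s: 12.3
position: [485.5, 70.3, -17.1]
orientation: [-0.0, 0.947, 0.321, -0.0]
force: [-1.9, 0.3, -0.8]
gripper_width: 0.002
grip_force: 0.6
```

Emit:
step_arm --steps '[[[8.5, -6.5, 0], 3, 1], [[8.5, -6.5, 0], 3, 1], [[8.5, -6.5, 0], 3, 1], [[8.5, -6.5, 0], 3, 1], [[8.5, -6.5, 0], 3, 1]]'

```text
time_s: 12.92
position: [505.3, 120.2, -16.9]
orientation: [0.0, 0.981, 0.193, 0.0]
force: [-0.4, -0.1, -0.2]
gripper_width: -0.0
grip_force: 0.4
```

```bash
cat >> h.py <<'E'
def tray(off=9):
    """tool in tray frame, assuming tool yaw = heading-90"""
    s=manip.observe(); M=q2R(s["orientation"]); d=s["position"][:2]-np.array([689,9.])
    r=np.hypot(*d); print("t",round(s["time_s"],2),"F tool x",(M[:,0]@s["force"]).round(1),"F",s["force"].round(1),"yaw+90",(np.degrees(np.arctan2(M[1,0],M[0,0]))+90).round(1))
    yl=120+off; x=np.sqrt(r*r-yl*yl); h=np.degrees(np.arctan2(d[1],d[0])-np.arctan2(yl,x))%360
    print("contact x",x.round(0),"heading",h.round(1))
E
python3 -c "
from h import *
tray(9);tray(11)
manip.camera('side')
for t in ['striker','push_point','padlock','tray_floor']:
  for r in manip.place_of(t,'side')[:2]: print(t,r['p'],world(r['location'],'side').round(0))
"
```

```text
t 12.93 F tool x -0.4 F [-0.4 -0.1 -0.2] yaw+90 112.3
contact x 172.0 heading 111.9
t 12.93 F tool x -0.4 F [-0.4 -0.1 -0.2] yaw+90 112.3
contact x 170.0 heading 111.2
striker 0.95 [607. 207.  20.]
push_point 0.95 [517. 125.  14.]
padlock 0.87 [604.  87.   4.]
padlock 0.68 [406. 149.  -3.]
tray_floor 0.97 [603.  94.   6.]
```

Emit:
step_arm --steps '[[[8.7, -6.7, 0], 3, 1], [[8.7, -6.7, 0], 3, 1], [[8.7, -6.7, 0], 3, 1], [[8.7, -6.7, 0], 3, 1], [[5.8, -4.5, 0], 2, 1]]'

```text
time_s: 13.8
position: [534.6, 161.3, -17.1]
orientation: [0.0, 0.997, 0.073, -0.0]
force: [-1.3, -1.3, 0.7]
gripper_width: -0.004
grip_force: 0.5
```

Emit:
step_arm --steps '[[[3, -2.3, 0], 1, 1], [[3, -2.3, 0], 1, 1], [[0, 0, 0], 0, 1]]'

```text
time_s: 14.18
position: [540.1, 166.9, -16.9]
orientation: [-0.0, 0.998, 0.056, 0.0]
force: [-0.9, -0.1, 0.0]
gripper_width: -0.001
grip_force: 0.0
```

```bash
python3 -c "
from h import *
tray(10)"
```

```text
t 14.18 F tool x -0.9 F [-0.9 -0.1  0. ] yaw+90 96.4
contact x 174.0 heading 96.5
```

Emit:
step_arm --steps '[[[1.5, -1.1, 0], 0.5, 1], [[1.5, -1.1, 0], 0.5, 1], [[1.5, -1.1, 0], 0.5, 1], [[1.5, -1.1, 0], 0.5, 1]]'

```text
time_s: 14.68
position: [545.5, 172.0, -17.0]
orientation: [0.0, 0.999, 0.038, -0.0]
force: [-0.9, -0.7, 1.2]
gripper_width: 0.002
grip_force: 0.5
```

Emit:
step_arm --steps '[[[1.5, -1.1, 0], 0.5, 1], [[1.5, -1.1, 0], 0.5, 1], [[1.5, -1.1, 0], 0.5, 1]]'

```text
time_s: 15.05
position: [549.8, 175.6, -17.0]
orientation: [-0.0, 1.0, 0.025, -0.0]
force: [-1.5, -0.6, 0.8]
gripper_width: 0.003
grip_force: 0.5
```

Emit:
step_arm --steps '[[[1.5, -1.1, 0], 0.5, 1], [[1.5, -1.1, 0], 0.5, 1], [[1.5, -1.1, 0], 0.5, 1]]'

```text
time_s: 15.42
position: [554.2, 179.1, -17.0]
orientation: [-0.0, 1.0, 0.012, 0.0]
force: [-1.0, -0.7, -0.2]
gripper_width: 0.003
grip_force: 0.5
```

Emit:
step_arm --steps '[[[1.5, -1.1, 0], 0.5, 1], [[1.5, -1.1, 0], 0.5, 1]]'

```text
time_s: 15.68
position: [556.4, 181.0, -17.2]
orientation: [0.0, 1.0, 0.003, -0.001]
force: [-6.0, -4.0, 3.1]
gripper_width: -0.004
grip_force: 3.3
```

Emit:
step_arm --steps '[[[1.5, -1.1, 0], 0.5, 1], [[1.5, -1.1, 0], 0.5, 1]]'

```text
time_s: 15.92
position: [559.3, 183.1, -17.3]
orientation: [0.0, 1.0, -0.005, -0.001]
force: [-3.2, -1.6, -0.3]
gripper_width: -0.0
grip_force: 1.3
```

Emit:
step_arm --steps '[[[1.5, -1.1, 0], 0.5, 1], [[1.5, -1.1, 0], 0.5, 1]]'

```text
time_s: 16.18
position: [563.4, 185.8, -17.0]
orientation: [-0.0, 1.0, -0.014, 0.0]
force: [-0.7, -0.4, 0.5]
gripper_width: -0.001
grip_force: 0.3
```

Emit:
step_arm --steps '[[[1.5, -1.1, 0], 0.5, 1], [[1.5, -1.1, 0], 0.5, 1]]'

```text
time_s: 16.42
position: [566.7, 187.9, -16.8]
orientation: [-0.0, 1.0, -0.023, 0.0]
force: [-0.5, -0.1, 0.5]
gripper_width: 0.001
grip_force: 0.0
```

Felt the roller pass, with the force rising and then falling off. Now feeling for the buffer.

Emit:
step_arm --steps '[[[1, -0.8, 0], 0.3, 1], [[1, -0.8, 0], 0.3, 1]]'

```text
time_s: 16.68
position: [568.2, 189.2, -17.0]
orientation: [0.0, 1.0, -0.028, -0.0]
force: [-3.2, -0.6, 1.1]
gripper_width: -0.002
grip_force: 1.6
```

Emit:
step_arm --steps '[[[1, -0.8, 0], 0.3, 1], [[1, -0.8, 0], 0.3, 1]]'

```text
time_s: 16.92
position: [568.7, 190.2, -17.4]
orientation: [0.001, 0.999, -0.033, -0.002]
force: [-8.8, -3.8, 4.9]
gripper_width: -0.004
grip_force: 4.4
```

```bash
python3 -c "
from h import *
tray(10)
manip.camera('side')
for t in ['striker','catch','padlock','tray_floor']:
  for r in manip.place_of(t,'side')[:2]: print(t,r['p'],world(r['location'],'side').round(0))
"
```

```text
t 16.93 F tool x -8.6 F [-8.8 -3.8  4.9] yaw+90 86.2
contact x 174.0 heading 86.9
striker 0.82 [701. 220.  22.]
catch 0.9 [716. 221.   3.]
padlock 0.74 [404. 152.  -4.]
padlock 0.7 [648. 113.   2.]
tray_floor 0.59 [648. 123.   2.]
```

Emit:
step_arm --steps '[[[0.7, -0.5, 0], 0.2, 1], [[0.7, -0.5, 0], 0.2, 1]]'

```text
time_s: 17.42
position: [569.4, 191.0, -17.5]
orientation: [0.001, 0.999, -0.037, -0.003]
force: [-12.5, -3.0, 6.2]
gripper_width: -0.0
grip_force: 5.8
```

Emit:
step_arm --steps '[[[0.7, -0.3, 0], 0.2, 1], [[0.3, 0, 0], 0, 1]]'

```text
time_s: 17.68
position: [569.7, 191.2, -17.6]
orientation: [0.001, 0.999, -0.038, -0.003]
force: [-15.8, -2.6, 8.8]
gripper_width: 0.001
grip_force: 7.5
```

About 16 N horizontal with no slip, so this is the buffer. Backing off gently and checking that the tray stays caught.

Emit:
step_arm --steps '[[[-2, 1, 0], 0, 1], [[-3, 0, 0], 0, 1], [[-5, 0, 0], 0, 1], [[-15, 0, 0], 0, 1], [[-20, 0, 0], 0, 1]]'

```text
time_s: 18.3
position: [527.8, 194.4, -16.9]
orientation: [-0.0, 0.999, -0.038, 0.001]
force: [-0.5, -0.2, -0.7]
gripper_width: -0.0
grip_force: 0.0
```

Emit:
step_arm --steps '[[[0, 0, -40], 0, 1], [[0, 0, -50], 0, 1], [[-60, 0, 0], 0, 1], [[-60, 0, 0], 0, 1], [[-40, 20, 0], 0, 1]]'

```text
time_s: 18.92
position: [364.7, 186.9, 73.2]
orientation: [-0.0, 0.999, -0.038, 0.0]
force: [-0.3, 0.3, 0.6]
gripper_width: 0.0
grip_force: 0.0
```

```bash
python3 - <<'E'
from h import *
a=manip.camera("top"); s=manip.camera("side")
cv2.imwrite("pics/f.png",np.hstack([cv2.resize(a[120:270,210:410],(400,300)),cv2.resize(s[200:350,160:360],(400,300))]))
for c in("top","side"):
  for t in ['striker','catch','padlock','buffer','tray_floor','stapler','mug','stamp']:
    for r in manip.place_of(t,c)[:2]: print(c,t,round(r['p'],2),world(r['location'],c).round(0))
E
```

```text
top striker 0.92 [699. 225.  19.]
top catch 0.59 [719. 221.   1.]
top padlock 0.93 [648. 115.   5.]
top padlock 0.91 [409. 155.   0.]Traceback (most recent call last):
  File "<stdin>", line 6, in <module>
ValueError: it knows: catch, mug, padlock, pivot, push_point, stamp, stapler, striker, tray, tray_floor
```

View pics/f.png

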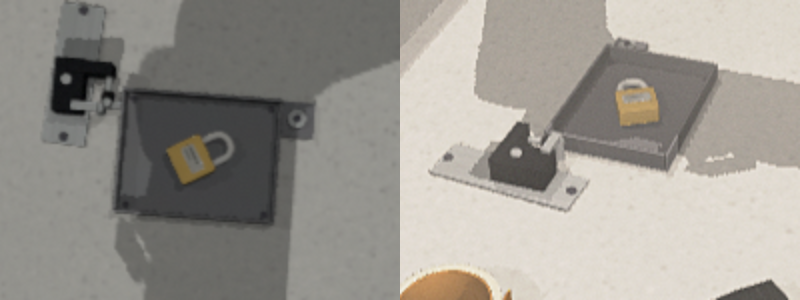

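```bash
python3 - <<'E'
from h import *
a=manip.camera("top"); s=manip.camera("side")
I=cv2.INTER_CUBIC
cv2.imwrite("pics/f2.png",np.hstack([cv2.resize(a[140:190,230:280],(400,400),interpolation=I),cv2.resize(s[250:310,195:255],(400,400),interpolation=I)]))
old=cv2.imread("pics/top1.png")
for t in ['stapler','mug','stamp']:
    for r in manip.place_of(t,"side")[:1]: print(t,round(r['p'],2),world(r['location'],"side").round(0))
E
```

```text
stapler 0.74 [476. 446.   1.]
stamp 0.41 [ 362. -148.    1.]
```

View pics/f2.png

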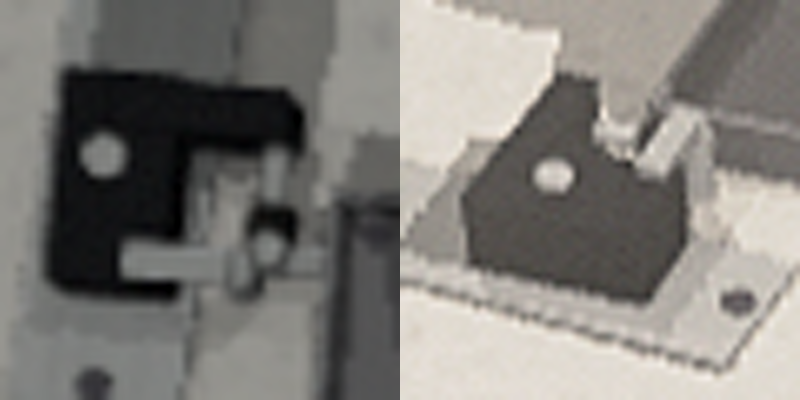

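The close-up shows the striker at (270,250), resting against the black buffer pad at (270,215) and past the roller at (240,270). It is caught, and the padlock is still in the tray. Handing in.

```bash
python3 -c "
from station import manip
print(manip.finish_job())"
```

```text
the job is handed in; nothing more can be done
None
```

The job is handed in, at about 19 s of the 61 s limit: the padlock lies flat in the tray, and the tray is caught between roller and buffer after a push that peaked at about 16 N horizontally (18 N in all, as sampled); the arm went nowhere near the stapler, mug or stamp, though the mug's place was not re-measured at the end.

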